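# Slide the decorations carton home in its rack lane

## Task

Push the cardboard carton standing on the open front part of the plywood rack down the empty lane, until it rests squarely against the wooden stop at the end, then move the hand clear. Neither the carton nor the robot may touch the two rails of that lane, and the carton must stay flat on the board: push it, do not lift, carry or tip it. Leave everything else where it stands.

Things in the scene. Friction and masses are not known exactly. Their poses are not given: they have to be found in the camera images.
- rack: Fixed plywood board, 12 mm thick, with three low rails making two lanes and a stop bar at the end; the lane nearer the robot is empty. Origin: at table height on the empty lane's centre line. x: down the lanes to the stop (roughly to the robot's right); y: towards the full lane (away from the robot); z up. Board: x -280 to 280, y -140 to 205 mm; x below -50 mm is an open apron without rails.
- lane_mouth (a point): Point on the board's top, on the empty lane's centre line, at the start of the rails (12 mm above the table, x = -50 mm in the rack's frame). Axes as the rack's. The lane is 116 mm wide between its rails.
- lane_end (a point): Point on the board's top, on the empty lane's centre line, at the face of the end stop (x = +220 mm in the rack's frame). Axes as the rack's. The stop bar is 34 mm high.
- rail_near: The empty lane's rail nearer the robot: wooden strip 285 mm long, 16 mm wide, 22 mm high, on the board. Origin: centre of its underside; x along it. Its inner face is 58 mm from the lane's centre line.
- rail_mid: The rail between the empty lane and the full one, of the same size. Origin: centre of its underside; x along it. Its inner face is 58 mm from the empty lane's centre line.
- carton: Closed cardboard box to push: 120 mm long (x), 90 wide (y), 70 high, 0.3 to 0.65 kg. Origin: centre of its underside. It stands on the apron before the empty lane, up to 40 mm off the lane's centre line to either side and turned up to 0.35 rad, its x roughly down the lane. It goes in lengthwise, 13 mm to spare each side; when home its origin is 60 mm short of lane_end.
- parked_carton_a: Bystander: closed cardboard box 120 x 90 x 55 mm at the far end of the full lane. Origin: centre of its underside.
- parked_carton_b: Bystander: closed cardboard box 100 x 85 x 85 mm in the full lane, nearer its mouth. Origin: centre of its underside.
- tealight_a: Bystander: tealight candle in an aluminium cup, 38 mm across, 16 mm high, on the board outside the near rail. Origin: centre of its underside.
- tealight_b: Bystander: another such tealight, further down the near rail. Origin: centre of its underside.
- candle: Bystander: white pillar candle, 48 mm across, 55 mm high, on the outer rear corner of the board's apron. Origin: centre of its underside.
- pine_cone: Bystander: brown pine cone, 60 mm across, 68 mm high, on the table. Origin: centre of its underside.
- spray_can: Bystander: white spray can, 52 mm across, 170 mm high, on the table at the left. Origin: centre of its underside.
- gold_tin: Bystander: flat round brass-coloured tin, 72 mm across, 42 mm high, on the table at the right. Origin: centre of its underside.
Not all that is in view belongs to the job. What is shaped like the carton but pink or red is not meant.

How it is judged:
By the outcome, as a careful person would: the job done as asked, in the order asked, and still so for the second after the job is handed in, with the robot touching nothing.
It also fails if it takes over 72 s, if anything falls off the work surface, if the arm or the gripper's body presses on something with over 40 N, if the wrist force passes 120 N, or if a joint passes its speed limit or range.

## Robot

A 6-joint arm with a two-finger parallel gripper is mounted at the origin on the work surface. World frame = base frame: x ahead of the robot, y to its left, z up, the work surface at z = 0. Lengths are in m, angles in rad, forces in N, time in s.
With the tool pointing down it reaches from about 0.325 to 0.9 m from the base axis. Payload 3.5 kg.
Tool frame: the origin (TCP) lies midway between the tips of the shut fingers; the grasp point (between the pads) lies 19 mm behind it (grasp_offset is the distance from the TCP to the grasp point, in m); z points along the fingers, y is the direction in which the jaws open and shut (so a half turn about z gives the same grasp; the last joint's range is limited). The gripper opens to 85 mm and grips with 20 to 120 N. Pads are 22 mm wide; open, the fingers measure 114 mm over their backs; the gripper's body (76 mm by 85 mm) begins 54 mm behind the grasp point. The pads swing forward as they close: fully open they stand 13 mm farther back than shut.
Start: joints at [-1.432, 0.276, -0.026, 1.268, 0, 1.467], TCP at [0.15, -0.607, 0.21] pointing down, gripper open.
Joint ranges: [-3.12, 3.12], [-0.85, 1.88], [-1.08, 1.24], [-1.95, 2.15], [-1.57, 1.53], [-3.14, 3.14]. Speed limits (rad/s): [2.57, 2.57, 3.14, 3.14, 3.14, 3.14].

## Interface

Orientations are given as a rotation vector (axis times angle).
In Python, from bench import * gives the robot as it stands.
- The arm moves only by the shell command python3 -m handwheel 'ROWS' [OPENING]. ROWS is JSON, a list that holds one entry, the list of rows, each a list of 4 numbers: the shift along the world's x, y, z in m, then the turn about the world's z in degrees. In form: [[[dx, dy, dz, spin], ...]]. A call has exactly 10 rows; each row shifts and turns the commanded pose from where the row before left it; what a row does not reach is not made up. A row lasts 1/8 s, in which the tool goes at most 62.5 mm and 10.7 degrees, less where a joint would pass 70% of its speed; a pose out of reach is approached as far as the arm can. A call is refused whole if a number of a shift passes 0.0625 or a number of a turn 10.7, either way. A call with a gripper value outside its range is refused whole. OPENING is the gripper's target within -1 to 1 (fully open at 1, half-way at 0, shut at -1), set as the call begins (- or left out, the last holds). The fingers move at their own pace and stop on an object; the grip force is fixed at half the most. Time passes only in rows, so rows that do not move let the fingers close, or fill a call up. It gives the time, the measured TCP pose, the force and the opening at its end, in the units of the state.
- observe(): the state, without advancing time (a new reading comes with each control period).
- snapshot(name): name is "scene" or "side" or "wrist"; returns (picture, depth): 384x512x3 uint8, red, green, blue; 384x512 float32, m along the optical axis (not along the pixel's ray), 0 where there is no reading.
- camera_params(name): a dict with "intrinsics" (3x3 intrinsics, pixels), "view" (4x4, takes a point from world to camera coordinates). Camera axes: x right, y up, looking along -z (the intrinsics and any distortion apply to the point x, -y, -z); pixel columns grow to the right and rows downward; lengths in m; the calibration is good to about 2 mm. A picture is of the moment at which its call begins: read the wrist's pose just before it. camera_params takes no time and is no camera call; for the wrist camera it gives the pose at the moment of the call.
- job_done(): hands the job in, once; it reports no verdict.
The state is a dict: "time_s": time; "q": joint angles; "qvel": joint speeds; "effort": joint torques, N m; "eef_pos": TCP position; "orientation": TCP orientation; "force": force on the tool from outside, world axes, zero at the start; "wrist_torque": the same for the moment, N m; "width": opening from 0.0 (shut) to 1.0 (fully open).
Only numpy, scipy, OpenCV 4.12 (cv2) and the standard library are available. Lean on these libraries where they do the work, as an engineer would, in place of code of your own. Each camera call takes 0.05 s, during which the arm holds its last target. There are 200 camera calls.

## Working session

There is one attempt and no reset: what is moved stays moved. The work goes in short steps, Python scripts to look and compute and a shell command to move; the robot and the scene stay as the last step left them, time stands still between calls to the robot, and variables do not carry over. Pictures are saved under pics/ and viewed, about 8 in all and at most 12, crops included, and the job is handed in when it is done.

```bash
mkdir -p pics
cat > h.py <<'E'
from bench import *
import numpy as np, cv2
def cast(cam,uv,z,p=None):
    p=p or camera_params(cam); K=np.array(p["intrinsics"]);V=np.array(p["view"]);R=V[:3,:3];t=V[:3,3]
    uv=np.atleast_2d(np.array(uv,float)); d=np.c_[uv,np.ones(len(uv))]@np.linalg.inv(K).T*[1,-1,-1]
    d=d@R; c=-R.T@t
    return c+d*((z-c[2])/d[:,2])[:,None]
def proj(cam,P,p=None):
    p=p or camera_params(cam); K=np.array(p["intrinsics"]);V=np.array(p["view"])
    q=np.atleast_2d(P)@V[:3,:3].T+V[:3,3]; q=q*[1,-1,-1]; q=q@K.T; return q[:,:2]/q[:,2:]
def cloud(cam,depth,p=None):
    p=p or camera_params(cam); K=np.array(p["intrinsics"]);V=np.array(p["view"])
    v,u=np.indices(depth.shape); d=np.stack([u,v,np.ones_like(u)],-1)@np.linalg.inv(K).T*[1,-1,-1]*depth[...,None]
    return (d-V[:3,3])@V[:3,:3]
E
python3 - <<'E'
from h import *
for n in("scene","side"):
    im,d=snapshot(n); cv2.imwrite(f"pics/{n}0.png",im[...,::-1]); np.savez(f"{n}0.npz",im=im,d=d)
    p=camera_params(n);print(n,{k:np.round(v,3).tolist() if not isinstance(v,str) else v for k,v in p.items()},(d>0).mean())
s=observe();print(s)
E
```

```text
scene {'intrinsics': [[410.672, 0.0, 255.507], [0.0, 410.672, 187.019], [0.0, 0.0, 1.0]], 'view': [[-0.2, 0.98, -0.001, 0.113], [-0.775, -0.157, 0.612, 0.346], [0.6, 0.123, 0.791, -1.554], [0.0, 0.0, 0.0, 1.0]]} 0.9959360758463541
side {'intrinsics': [[383.255, 0.0, 255.745], [0.0, 383.255, 195.129], [0.0, 0.0, 1.0]], 'view': [[-0.885, -0.465, -0.011, 0.454], [0.354, -0.688, 0.634, -0.194], [-0.302, 0.557, 0.774, -1.279], [0.0, 0.0, 0.0, 1.0]]} 0.9961039225260416
{'time_s': 0.1, 'q': array([-1.43241782e+00,  2.77109090e-01, -2.77557554e-02,  1.26797876e+00,
       -2.39696586e-05,  1.46742952e+00]), 'qvel': array([-1.08573532e-03,  2.54711564e-04,  1.44460443e-03, -5.62212212e-04,
        6.52790088e-05,  2.89797867e-03]), 'effort': array([ 7.53018994e-04, -4.46709073e+01,  2.96128786e+01,  8.46204290e-03,
       -6.66759865e-05,  2.33183989e-06]), 'eef_pos': array([ 0.14952299, -0.60608108,  0.2087335 ]), 'orientation': array([-3.11663931e+00, -3.78561936e-01,  9.38780348e-05]), 'force': array([-0.40417185,  0.28859931, -0.1461883 ]), 'wrist_torque': array([ 0.01124851,  0.00704135, -0.04886537]), 'width': 1.0009317821428823}
```

View pics/scene0.png

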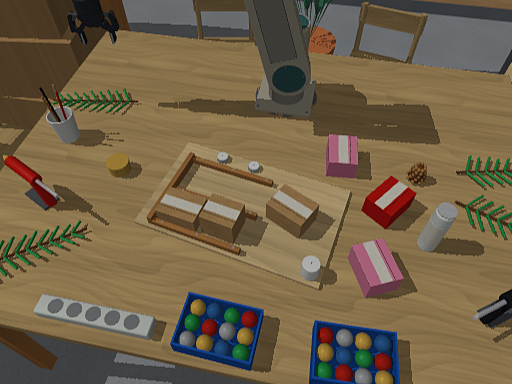

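View pics/side0.png

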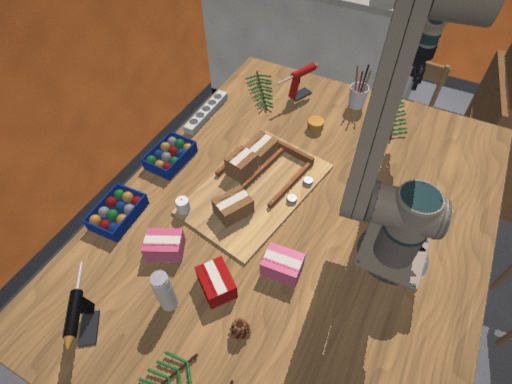

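The scene view shows the carton at about (292,210) on the apron, the empty lane on the robot's side running left to the stop at about (172,185), and tealights at (223,157) and (254,167). The pink and red boxes sit to the right. Next I measure with depth.

```bash
cat >> h.py <<'E'
def pts(cam,im,d,z0,z1,p=None,seed=None,hsv=None):
    """largest blob (or the one at seed) of world points with z0<z<z1"""
    C=cloud(cam,d,p); m=((C[...,2]>z0)&(C[...,2]<z1)&(d>0))
    if hsv is not None:
        H=cv2.cvtColor(im,cv2.COLOR_RGB2HSV); m&=cv2.inRange(H,*map(np.array,hsv))>0
    n,l,st,ce=cv2.connectedComponentsWithStats(m.astype(np.uint8),connectivity=4)
    i=l[seed[1],seed[0]] if seed else 1+np.argmax(st[1:,4])
    return C[l==i],st[i] 
def rect(P):
    (c,s,a)=cv2.minAreaRect((P[:,:2]*1000).astype(np.float32)); return np.round(c,1),np.round(s,1),round(a,1)
E
python3 - <<'E'
from h import *
for n,sc,sb in(("scene",(292,200),(300,262)),("side",(232,200),(225,240))):
    f=np.load(n+"0.npz");im,d=f["im"],f["d"];C=cloud(n,d)
    print(n,"seeds z",C[sc[1],sc[0]],C[sb[1],sb[0]])
    P,st=pts(n,im,d,.074,.092,seed=sc); print("carton",rect(P),P[:,2].mean(),len(P))
    P,st=pts(n,im,d,.007,.018,seed=sb); print("board",rect(P),cv2.boxPoints(cv2.minAreaRect((P[:,:2]*1000).astype(np.float32))).round(0).tolist(),len(P))
    # rails/stop in z bands
    for lo,hi in((.030,.0375),(.040,.049)):
        m=((C[...,2]>lo)&(C[...,2]<hi)&(d>0)).astype(np.uint8)
        k,l,s,c=cv2.connectedComponentsWithStats(m,connectivity=8)
        for i in range(1,k):
            if s[i,4]>60 and abs(C[l==i][:,1].mean()+.05)<.6: print(lo,s[i].tolist(),rect(C[l==i]))
E
```

```text
scene seeds z [0.53669744 0.09940694 0.07946835] [0.68903722 0.14839871 0.01295256]
carton (array([552.5, 102.2]), array([120.8,  92.1]), 62.5) 0.08106426136769257 1184
board (array([534.3, -39.1]), array([561.2, 349. ]), 79.4) [[311.0, -283.0], [654.0, -347.0], [758.0, 204.0], [415.0, 269.0]] 10389
0.03 [193, 155, 80, 29, 338] (array([ 424.4, -105.2]), array([271.7,  20.3]), 79.8)
0.03 [173, 182, 36, 20, 81] (array([ 529.5, -202.5]), array([119.2,  26.5]), 76.4)
0.03 [147, 212, 94, 41, 527] (array([ 671.9, -156.9]), array([282.3,  29.8]), 76.6)
0.03 [33, 295, 122, 42, 2266] (array([ 941.3, -329. ]), array([ 50.4, 299.7]), 0.0)
0.04 [146, 153, 49, 67, 341] (array([ 521.5, -267.9]), array([ 19.4, 270. ]), 79.5)
0.04 [106, 154, 23, 17, 178] (array([ 471.1, -464.5]), array([68.5, 67.8]), 85.7)
0.04 [364, 202, 44, 20, 79] (array([498.7, 368.8]), array([ 60.5, 122. ]), 6.6)
0.04 [199, 297, 25, 22, 116] (array([873. , -52.7]), array([63.4, 41.5]), 89.1)
0.04 [190, 300, 15, 14, 124] (array([874.2, -82.3]), array([32. , 32.3]), 64.1)
0.04 [232, 305, 25, 22, 118] (array([867.8,  38.1]), array
[... 2273 characters left out ...]
 (array([1640.1, -372.8]), array([241.9,  20.5]), 88.3)
0.04 [22, 87, 37, 28, 93] (array([1640.4,  -30. ]), array([215.2,  16.1]), 88.0)
0.04 [308, 116, 16, 11, 120] (array([ 467.6, -466.3]), array([65. , 69.5]), 24.2)
0.04 [147, 134, 46, 36, 382] (array([922.3, -25.2]), array([175.8, 115.5]), 87.9)
0.04 [275, 140, 39, 22, 130] (array([ 474.3, -250.7]), array([ 38.5, 172.8]), 82.1)
0.04 [111, 186, 22, 15, 104] (array([940. , 232.1]), array([44.3, 83.9]), 88.0)
0.04 [86, 195, 40, 28, 247] (array([921.8, 318.8]), array([116.3, 125.3]), 4.9)
0.04 [89, 215, 20, 13, 74] (array([923.2, 367.6]), array([76.2, 35.2]), 3.7)
0.04 [375, 248, 33, 18, 62] (array([ 4.8, 53.2]), array([ 28. , 105.5]), 85.9)
```

```bash
python3 -m handwheel '[[[0.025,0.034,0,7.8],[0.025,0.034,0,7.8],[0.025,0.034,0,7.8],[0.025,0.034,0,7.8],[0.025,0.034,0,7.8],[0.025,0.034,0,7.8],[0.025,0.034,0,7.8],[0.025,0.034,0,7.8],[0.025,0.034,0,7.8],[0.025,0.034,0,7.8]]]' 0
python3 -m handwheel '[[[0.025,0.034,0,7.8],[0.025,0.034,0,7.8],[0.025,0.034,0,7.8],[0.025,0.034,0,7.8],[0.025,0.034,0,7.8],[0.025,0.034,0,7.8],[0.025,0.034,0,7.8],[0.025,0.034,0,7.8],[0.025,0.034,0,7.8],[0.025,0.034,0,7.8]]]'
cat >> h.py <<'E'
TH=np.radians(79.45+180); EX=np.array([np.cos(TH),np.sin(TH)]); EY=np.array([-EX[1],EX[0]]); O=np.array([.5023,-.0337])
def r2w(x,y): return O+EX*x/1000+EY*y/1000
def w2r(P): q=np.atleast_2d(P)[:,:2]-O; return np.c_[q@EX,q@EY]*1000
def tcp():
    s=observe(); from scipy.spatial.transform import Rotation as R
    X=R.from_rotvec(s["orientation"]).as_matrix()[:,0]
    print("t",round(s["time_s"],2),"tcp",s["eef_pos"].round(4),"rack",w2r(s["eef_pos"]).round(1),"toolx-lane deg",round((np.degrees(np.arctan2(X[1],X[0])-TH)+180)%360-180,1),"F",s["force"].round(1),"w",round(s["width"],2)); return s
E
python3 - <<'E'
from h import *
tcp(); p=camera_params("wrist"); im,d=snapshot("wrist"); cv2.imwrite("pics/w1.png",im[...,::-1]); np.savez("w1.npz",im=im,d=d)
C=cloud("wrist",d,p)
for lo,hi in((.007,.018),(.074,.090)):
    P,st=pts("wrist",im,d,lo,hi,p); print(lo,st,rect(P),w2r(np.array(rect(P)[0])/1000),P[:,2].mean())
E
```

```text
time_s: 1.35
eef_pos: [0.4, -0.2654, 0.2094]
orientation: [-2.18, -2.261, -0.0]
force: [0.3, -0.2, 0.1]
width: 0.503
time_s: 2.6
eef_pos: [0.6499, 0.0744, 0.2091]
orientation: [-0.27, -3.129, 0.0]
force: [0.7, 0.7, -0.6]
width: 0.5
t 2.6 tcp [0.6499 0.0744 0.2091] rack [[-133.3  125.3]] toolx-lane deg -89.3 F [ 0.7  0.7 -0.6] w 0.5
0.007 [    0     0   403   223 50345] (array([595.9,  12.6]), array([435.8, 243.2]), 80.0) [[-62.6548741   83.54050964]] 0.011443215405465045
0.074 [  188     0   165   129 14900] (array([550.7, 100.9]), array([120.3,  90.2]), 62.9) [[-141.18638044   22.93743618]] 0.08153984624136859
```

View pics/w1.png

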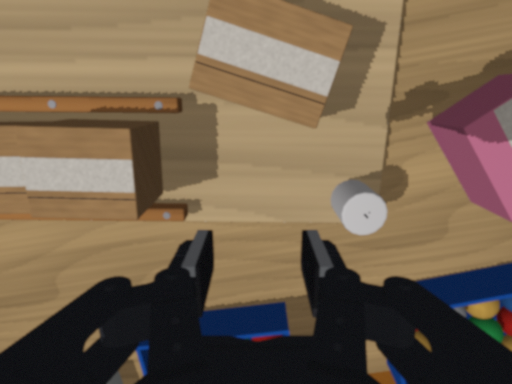

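The wrist view shows the carton at about (270,55), rail_mid's end at (180,103) and the candle at (360,207). The candle is clear of the fingers. I'll refine the rack pose from rail_mid without using another picture.

Run:
```python
from h import *
p=camera_params("wrist"); f=np.load("w1.npz");im,d=f["im"],f["d"]
P,st=pts("wrist",im,d,.030,.0375,p,seed=(80,104)); r=rect(P);print(st,r)
q=w2r(P);print("rail x max/min",q[:,0].min(),q[:,0].max(),"y pct",np.percentile(q[:,1],[1,50,99]))
k=np.polyfit(q[:,0],q[:,1],1);print("slope deg",np.degrees(k[0]),"y at -50,92",np.polyval(k,[-50,92]))
C=cloud("wrist",d,p); B=C[195:222,200:320]; print("board far edge y", w2r(cast("wrist",[(220,221),(300,221)],.012,p)))
print("board rear edge x", w2r(cast("wrist",[(404,10),(388,140)],.012,p)))
print("candle",w2r(cast("wrist",[(366,213)],.067,p)))
```

```text
[   0   96  179   18 2760] (array([563.8, -83.8]), array([185.8,  16. ]), 79.9)
rail x max/min -54.96157395532268 130.8013873017827 y pct [61.57821259 69.50034822 77.52155723]
slope deg 0.4923293846590926 y at -50,92 [68.74675296 69.96692612]
board far edge y [[ -94.75829259  205.77647647]
 [-192.62592599  204.15799722]]
board rear edge x [[-285.42378305  -28.86838076]
 [-287.08491384  103.40772371]]
candle [[-251.4276411   171.45244123]]
```

```bash
sed -i 's/79.45+180/79.7+180/; s/O=np.array(\[.5023,-.0337\])/O=np.array([.5051,-.0296])/' h.py
python3 -m handwheel '[[[0,0,-0.029,-0.45],[0,0,-0.029,0],[0,0,-0.029,0],[0,0,-0.029,0],[0,0,-0.029,0],[0,0,-0.029,0],[-0.0069,0.0013,0,0],[-0.0069,0.0013,0,0],[-0.0069,0.0013,0,0],[-0.0069,0.0013,0,0]]]'
python3 -c "
from h import *
tcp()"
python3 -m handwheel '[[[-0.0035,0.0006,0,0],[-0.0035,0.0006,0,0],[-0.0035,0.0006,0,0],[-0.0035,0.0006,0,0],[-0.0035,0.0006,0,0],[-0.0035,0.0006,0,0],[-0.0035,0.0006,0,0],[-0.0035,0.0006,0,0],[-0.0035,0.0006,0,0],[-0.0035,0.0006,0,0]]]'
python3 - <<'E'
from h import *
tcp()
for n,sc in(("scene",(292,205)),):
    im,d=snapshot(n); cv2.imwrite("pics/s2.png",cv2.resize(im[130:300,130:360,::-1],None,fx=3,fy=3)); np.savez("s2.npz",im=im,d=d)
    P,st=pts(n,im,d,.074,.092,seed=sc); r=rect(P);print("carton",r,w2r(np.array(r[0])/1000),len(P))
E
```

```text
time_s: 3.9
eef_pos: [0.6224, 0.0785, 0.0372]
orientation: [0.29, 3.126, 0.0]
force: [-0.1, 0.2, -0.1]
width: 0.502
t 3.9 tcp [0.6224 0.0785 0.0372] rack [[-127.4   96.1]] toolx-lane deg -90.3 F [-0.1  0.2 -0.1] w 0.5
time_s: 5.15
eef_pos: [0.587, 0.0844, 0.0359]
orientation: [0.29, 3.128, 0.0]
force: [2.3, 0.2, -0.9]
width: 0.498
t 5.15 tcp [0.587  0.0844 0.0359] rack [[-126.8   60.2]] toolx-lane deg -90.3 F [ 2.3  0.2 -0.9] w 0.5
carton (array([-489.9,  -86.2]), array([3155.1, 3420.5]), 89.4) [[ 233.59609719 -968.84540737]] 195446
```

View pics/s2.png

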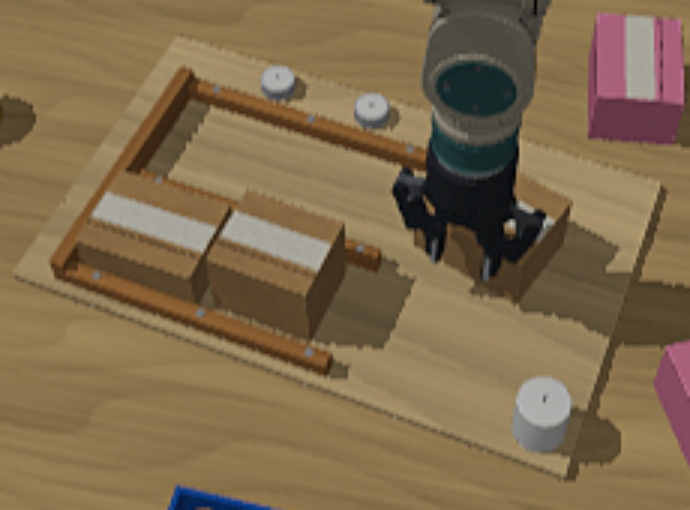

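```bash
python3 -m handwheel '[[[-0.0015,0.0003,0,0],[-0.0015,0.0003,0,0],[0,0,0,0],[0.006,-0.001,0,0],[0.009,-0.0016,0,0],[0.009,-0.0016,0,0],[0,0,0.043,0],[0,0,0.043,0],[0,0,0.043,0],[0,0,0.043,0]]]'
python3 -m handwheel '[[[-0.006,0.0126,0,9],[-0.006,0.0126,0,9],[-0.006,0.0126,0,9],[-0.006,0.0126,0,9],[-0.006,0.0126,0,9],[-0.006,0.0126,0,9],[-0.006,0.0126,0,9],[-0.006,0.0126,0,9],[-0.006,0.0126,0,9],[-0.006,0.0126,0,9]]]'
python3 - <<'E'
from h import *
tcp(); p=camera_params("wrist"); im,d=snapshot("wrist"); cv2.imwrite("pics/w3.png",im[...,::-1]); np.savez("w3.npz",im=im,d=d,K=p["intrinsics"],V=p["view"])
P,st=pts("wrist",im,d,.074,.090,p); r=rect(P);print(st,r,w2r(np.array(r[0])/1000),P[:,2].mean())
im,d=snapshot("scene")
P,st=pts("scene",im,d,.074,.092,seed=(296,204)); r=rect(P);print("scene",r,w2r(np.array(r[0])/1000),len(P))
E
```

```text
time_s: 6.45
eef_pos: [0.6083, 0.0806, 0.2091]
orientation: [-0.29, -3.128, 0.0]
force: [0.4, -0.2, 0.1]
width: 0.502
time_s: 7.7
eef_pos: [0.5481, 0.2071, 0.2077]
orientation: [2.013, -2.412, -0.0]
force: [0.1, 0.5, 0.4]
width: 0.498
t 7.7 tcp [0.5481 0.2071 0.2077] rack [[-240.6   -0. ]] toolx-lane deg -0.0 F [0.1 0.5 0.4] w 0.5
[  198     0   133   133 13118] (array([526.2, 107.4]), array([110.9,  90.3]), 66.3) [[-138.56497694   -3.73592917]] 0.08149684732137238
scene (array([525.8, 104.2]), array([121.1,  92.9]), 66.0) [[-135.34502393   -3.5573161 ]] 1145
```

View pics/w3.png

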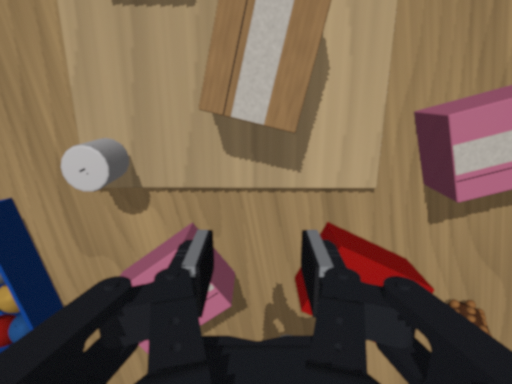

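The w3 view shows the carton, at about (265,60), still turned about -13.5°. The off-centre push moved it sideways more than it turned it: y is now about -4 mm. Next I nudge its near front side with closed fingers to turn it square.

```bash
python3 -m handwheel '[[[-0.0117,-0.0111,0,0],[-0.0117,-0.0111,0,0],[-0.0117,-0.0111,0,0],[-0.0117,-0.0111,0,0],[-0.0117,-0.0111,0,0],[-0.0117,-0.0111,0,0],[-0.0117,-0.0111,0,0],[-0.0117,-0.0111,0,0],[-0.0117,-0.0111,0,0],[-0.0117,-0.0111,0,0]]]' -1
python3 -m handwheel '[[[0,0,-0.034,0],[0,0,-0.034,0],[0,0,-0.034,0],[0,0,-0.034,0],[0,0,-0.034,0],[0.0039,-0.0007,0,0],[0.0039,-0.0007,0,0],[0.0039,-0.0007,0,0],[0.0039,-0.0007,0,0],[0,0,0,0]]]'
python3 - <<'E'
from h import *
tcp(); im,d=snapshot("side"); cv2.imwrite("pics/d4.png",cv2.resize(im[110:270,160:360,::-1],None,fx=4,fy=3.75))
E
```

```text
time_s: 9.05
eef_pos: [0.4303, 0.0951, 0.2078]
orientation: [-2.007, 2.417, -0.0]
force: [-0.7, -0.2, 0.2]
width: 0.001
time_s: 10.3
eef_pos: [0.4478, 0.093, 0.0386]
orientation: [-2.006, 2.416, -0.002]
force: [-0.1, -0.4, -0.4]
width: 0.0
t 10.3 tcp [0.4478 0.093  0.0386] rack [[-110.4  -78.3]] toolx-lane deg -0.3 F [-0.1 -0.4 -0.4] w 0.0
```

View pics/d4.png

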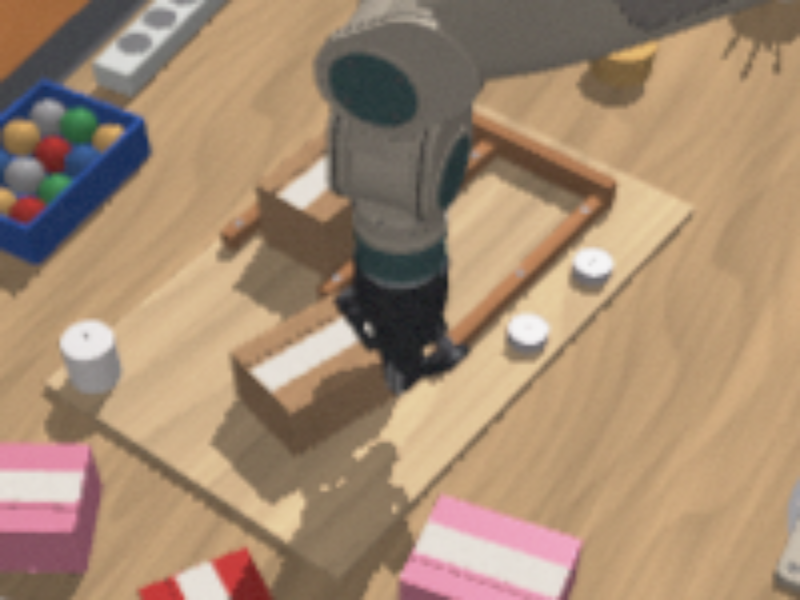

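The side view shows the closed fingers at about (395,380), beside the carton's near front side and clear of the rail. Now I push, then back off and rise.

```bash
python3 -m handwheel '[[[0.0025,-0.0005,0,0],[0.0025,-0.0005,0,0],[0.0015,-0.0019,0,0],[0.0015,-0.0019,0,0],[0.0015,-0.0019,0,0],[0.0015,-0.0019,0,0],[0.0015,-0.0019,0,0],[0.0015,-0.0019,0,0],[0.0015,-0.0019,0,0],[0.0015,-0.0019,0,0]]]'
python3 -c "
from h import *
tcp()"
python3 -m handwheel '[[[0,0,0,0],[-0.008,0.0014,0,0],[-0.008,0.0014,0,0],[-0.008,0.0014,0,0],[0,0,0.034,0],[0,0,0.034,0],[0,0,0.034,0],[0,0,0.034,0],[0,0,0.034,0],[0,0,0,0]]]'
python3 -m handwheel '[[[0.0115,0.0145,0,0],[0.0115,0.0145,0,0],[0.0115,0.0145,0,0],[0.0115,0.0145,0,0],[0.0115,0.0145,0,0],[0.0115,0.0145,0,0],[0.0115,0.0145,0,0],[0.0115,0.0145,0,0],[0.0115,0.0145,0,0],[0,0,0,0]]]' 0
cat > look.py <<'E'
from h import *
tcp()
p=camera_params("wrist"); im,d=snapshot("wrist")
P,st=pts("wrist",im,d,.074,.090,p); r=rect(P);print("wrist",st,r,w2r(np.array(r[0])/1000).round(1))
im,d=snapshot("scene");C=cloud("scene",d); q=w2r(C.reshape(-1,3)).reshape(d.shape+(2,))
m=(C[...,2]>.074)&(C[...,2]<.092)&(abs(q[...,1])<75)&(q[...,0]<230)&(q[...,0]>-260)
n,l,s,c=cv2.connectedComponentsWithStats(m.astype(np.uint8),connectivity=4); i=1+np.argmax(s[1:,4]); P=C[l==i]
r=rect(P);print("scene",r,w2r(np.array(r[0])/1000).round(1),len(P))
E
python3 look.py
```

```text
time_s: 11.6
eef_pos: [0.4639, 0.0765, 0.0377]
orientation: [-2.007, 2.417, -0.001]
force: [-1.1, 1.2, 1.1]
width: 0.001
t 11.6 tcp [0.4639 0.0765 0.0377] rack [[-97.  -59.5]] toolx-lane deg -0.3 F [-1.1  1.2  1.1] w 0.0
time_s: 12.85
eef_pos: [0.4417, 0.0812, 0.2109]
orientation: [-2.004, 2.413, -0.007]
force: [0.0, -0.3, -0.4]
width: 0.002
time_s: 14.1
eef_pos: [0.544, 0.2124, 0.2077]
orientation: [-2.008, 2.416, -0.0]
force: [-0.1, 0.2, -0.8]
width: 0.504
t 14.1 tcp [0.544  0.2124 0.2077] rack [[-245.1   -5. ]] toolx-lane deg -0.2 F [-0.1  0.2 -0.8] w 0.5
wrist [  195     0   110   118 12099] (array([533.3, 111.9]), array([93.6, 89.7]), 76.4) [[-144.3    2.4]]
scene (array([530.9,  99.7]), array([120.4,  95.2]), 75.9) [[-131.8    2.3]] 1147
```

```bash
python3 -m handwheel '[[[0.0049,-0.0009,-0.0335,0.2],[0,0,-0.0335,0],[0,0,-0.0335,0],[0,0,-0.0335,0],[0,0,-0.0335,0],[-0.0013,-0.0069,0,0],[-0.0013,-0.0069,0,0],[-0.0013,-0.0069,0,0],[-0.0013,-0.0069,0,0],[-0.0013,-0.0069,0,0]]]'
python3 -m handwheel '[[[-0.00055,-0.00295,0,0],[-0.00055,-0.00295,0,0],[-0.00055,-0.00295,0,0],[-0.00055,-0.00295,0,0],[-0.00055,-0.00295,0,0],[-0.00055,-0.00295,0,0],[-0.00055,-0.00295,0,0],[-0.00055,-0.00295,0,0],[-0.00055,-0.00295,0,0],[-0.00055,-0.00295,0,0]]]'
python3 look.py
python3 - <<'E'
from h import *
im,d=snapshot("scene"); cv2.imwrite("pics/s5.png",cv2.resize(im[130:300,130:360,::-1],None,fx=3,fy=3)); np.savez("s5.npz",im=im,d=d)
C=cloud("scene",d); q=w2r(C.reshape(-1,3)).reshape(d.shape+(2,)); 
for nm,a,b in(("near",-85,-40),("mid",45,85)):
    m=(C[...,2]>.030)&(C[...,2]<.038)&(q[...,1]>a)&(q[...,1]<b)&(q[...,0]>-55)&(q[...,0]<200)
    P=q[m];  print(nm,len(P),[ (x, np.percentile(P[abs(P[:,0]-x)<25,1],[5,50,95]).round(1).tolist()) for x in(-25,75,150) if (abs(P[:,0]-x)<25).sum()>5])
E
```

```text
time_s: 15.45
eef_pos: [0.542, 0.1756, 0.0411]
orientation: [-2.01, 2.413, -0.001]
force: [0.2, 0.6, 0.3]
width: 0.499
time_s: 16.7
eef_pos: [0.5363, 0.1464, 0.0404]
orientation: [-2.011, 2.413, -0.0]
force: [1.4, 2.9, 1.1]
width: 0.506
t 16.7 tcp [0.5363 0.1464 0.0404] rack [[-178.7   -0.8]] toolx-lane deg -0.1 F [1.4 2.9 1.1] w 0.51
wrist [  108     0   260   298 57890] (array([534.1,  99.7]), array([114.3,  90.4]), 79.7) [[-132.4    5.4]]
scene (array([532.1,  75.6]), array([121.2,  94.9]), 79.0) [[-108.3    7.8]] 1039
near 298 [(-25, [-73.2, -65.8, -59.5]), (75, [-74.2, -67.1, -59.1]), (150, [-74.3, -65.8, -58.6])]
mid 114 [(-25, [56.9, 64.5, 72.4]), (150, [56.4, 60.1, 63.2])]
```

View pics/s5.png

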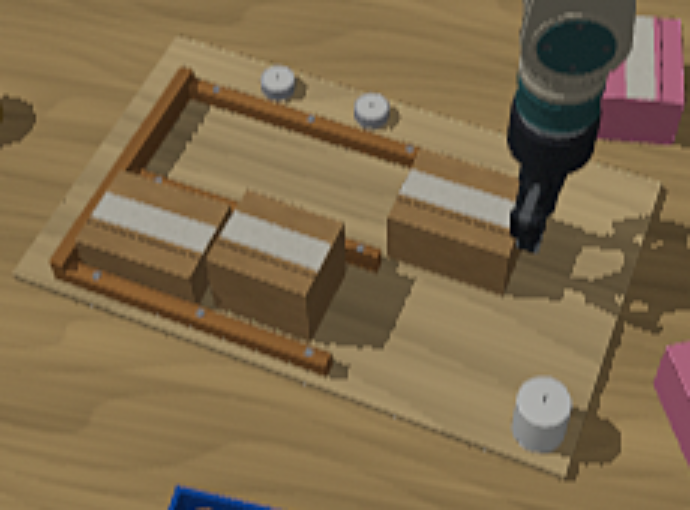

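The s5 view shows the carton square at the mouth, with its front top edge at about (405,205) to (388,255). It sits about 6–7 mm towards rail_mid, so I push on while drifting towards the near side.

```bash
python3 -m handwheel '[[[-0.00113,-0.00284,0,0],[-0.00113,-0.00284,0,0],[-0.00113,-0.00284,0,0],[-0.00113,-0.00284,0,0],[-0.00113,-0.00284,0,0],[-0.00113,-0.00284,0,0],[-0.00113,-0.00284,0,0],[-0.00113,-0.00284,0,0],[-0.00113,-0.00284,0,0],[-0.00113,-0.00284,0,0]]]'
cat > look2.py <<'E'
from h import *
import sys
p=camera_params("wrist"); im,d=snapshot("wrist"); C=cloud("wrist",d,p); q=w2r(C.reshape(-1,3)).reshape(d.shape+(2,)); z=C[...,2]
c=(z>.076)&(z<.090)&(abs(q[...,1])<80); R=(z>.030)&(z<.0375)
s=tcp(); x0=s["eef_pos"]; X=w2r(x0)[0,0]
for x in range(int(X)+10,int(X)+130,15):
    Y=q[c&(abs(q[...,0]-x)<5)][:,1]; N=q[R&(abs(q[...,0]-x)<5)&(q[...,1]<-50)&(q[...,1]>-90)][:,1]; M=q[R&(abs(q[...,0]-x)<5)&(q[...,1]>50)&(q[...,1]<90)][:,1]
    f=lambda a:[len(a)]+np.percentile(a,[2,98]).round(1).tolist() if len(a)>5 else None
    print(x,"carton",f(Y),"near",f(N),"mid",f(M))
if len(sys.argv)>1: cv2.imwrite("pics/"+sys.argv[1],im[...,::-1])
E
python3 look.py; python3 look2.py w6.png
```

```text
time_s: 18.1
eef_pos: [0.5247, 0.1181, 0.0404]
orientation: [-2.011, 2.413, 0.0]
force: [1.7, 3.6, 1.8]
width: 0.498
t 18.1 tcp [0.5247 0.1181 0.0404] rack [[-148.8   -7.1]] toolx-lane deg -0.1 F [1.7 3.6 1.8] w 0.5
wrist [  108     0   259   298 57929] (array([522.7,  71.1]), array([114.1,  90.6]), 79.4) [[-102.2   -0.7]]
scene (array([522.3,  55.9]), array([138.5,  93.1]), 78.9) [[-87.2   1.6]] 1015
t 18.25 tcp [0.5246 0.1177 0.0404] rack [[-148.4   -7.2]] toolx-lane deg -0.1 F [0.9 2.  1.4] w 0.5
-138 carton [2367, -42.7, 40.7] near None mid None
-123 carton [4903, -43.6, 42.0] near None mid None
-108 carton [5376, -43.6, 41.8] near None mid None
-93 carton [6017, -43.5, 41.7] near None mid None
-78 carton [6676, -43.6, 41.8] near None mid None
-63 carton [7414, -43.6, 41.8] near None mid None
-48 carton [6360, -43.6, 41.9] near [215, -75.2, -60.9] mid [77, 63.8, 70.6]
-33 carton None near [374, -75.6, -60.8] mid [170, 63.6, 70.8]
```

View pics/w6.png

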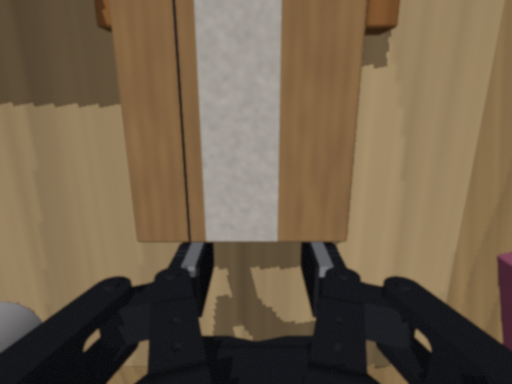

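The w6 view shows the carton entering centred between the rail ends at about (104,14) and (382,15), with both fingers flush on its rear face at row 241. Now straight on.

```bash
python3 -m handwheel '[[[-0.00107,-0.0059,0,0],[-0.00107,-0.0059,0,0],[-0.00107,-0.0059,0,0],[-0.00107,-0.0059,0,0],[-0.00107,-0.0059,0,0],[-0.00107,-0.0059,0,0],[-0.00107,-0.0059,0,0],[-0.00107,-0.0059,0,0],[-0.00107,-0.0059,0,0],[-0.00107,-0.0059,0,0]]]'
python3 look2.py
python3 -m handwheel '[[[-0.00107,-0.0059,0,0],[-0.00107,-0.0059,0,0],[-0.00107,-0.0059,0,0],[-0.00107,-0.0059,0,0],[-0.00107,-0.0059,0,0],[-0.00107,-0.0059,0,0],[-0.00107,-0.0059,0,0],[-0.00107,-0.0059,0,0],[-0.00107,-0.0059,0,0],[-0.00107,-0.0059,0,0]]]'
python3 look.py;python3 look2.py
```

```text
time_s: 19.5
eef_pos: [0.5139, 0.0588, 0.0403]
orientation: [-2.011, 2.414, 0.0]
force: [0.5, 3.8, 3.7]
width: 0.495
t 19.55 tcp [0.5138 0.0581 0.0403] rack [[-87.8  -7.1]] toolx-lane deg -0.1 F [0.7 3.  2.9] w 0.5
-77 carton [2995, -42.7, 41.2] near None mid None
-62 carton [4934, -43.5, 41.8] near None mid None
-47 carton [5446, -43.6, 41.8] near [147, -75.6, -61.0] mid [59, 63.8, 70.5]
-32 carton [6084, -43.5, 41.8] near [565, -75.7, -60.8] mid [245, 63.7, 70.7]
-17 carton [6717, -43.6, 42.0] near [606, -75.7, -60.9] mid [360, 63.8, 81.5]
-2 carton [7501, -43.6, 42.5] near [672, -75.7, -60.8] mid [449, 63.9, 81.3]
13 carton [5480, -43.6, 42.8] near [713, -75.8, -60.9] mid [491, 63.9, 81.0]
28 carton None near [289, -75.8, -60.9] mid [195, 63.7, 80.9]
time_s: 20.8
eef_pos: [0.5032, -0.0002, 0.0403]
orientation: [2.011, -2.413, -0.0]
force: [0.5, 4.6, 2.4]
width: 0.5
t 20.8 tcp [ 5.032e-01 -2.000e-04  4.030e-02] rack [[-28.6  -7.2]] toolx-lane deg -0.1 F [0.5 4.6 2.4] w 0.5
wrist [  108     0   260   298 58131] (array([500.9, -47. ]), array([114.3,  90.7]), 79.7) [[17.9 -1. ]]
scene (array([500.6, -60.5]), array([142.4,  91.6]), 79.1) [[31.2  1.1]] 898
t 20.95 tcp [ 0.503  -0.001   0.0401] rack [[-27.8  -7.2]] toolx-lane deg -0.1 F [0.6 1.  0.8] w 0.5
-17 carton [2670, -42.5, 41.0] near [459, -75.7, -60.8] mid [260, 63.8, 81.3]
-2 carton [4948, -43.6, 42.4] near [488, -75.8, -60.9] mid [330, 63.9, 81.2]
13 carton [5547, -43.6, 79.4] near [523, -75.7, -60.8] mid [353, 63.9, 81.1]
28 carton [6320, -43.6, 79.8] near [563, -75.9, -61.0] mid [381, 63.8, 80.7]
43 carton [7124, -43.5, 79.8] near [604, -75.7, -61.0] mid [409, 63.9, 80.6]
58 carton [7995, -43.5, 79.7] near [656, -75.9, -61.0] mid [441, 63.8, 80.3]
73 carton [6375, -43.6, 79.5] near [708, -76.0, -60.9] mid [488, 63.7, 80.0]
88 carton None near [328, -75.9, -61.1] mid [150, 63.3, 70.5]
```

Both gaps stay even along the lane, at about 16–20 mm. I continue towards the stop.

```bash
python3 -m handwheel '[[[-0.00107,-0.0059,0,0],[-0.00107,-0.0059,0,0],[-0.00107,-0.0059,0,0],[-0.00107,-0.0059,0,0],[-0.00107,-0.0059,0,0],[-0.00107,-0.0059,0,0],[-0.00107,-0.0059,0,0],[-0.00107,-0.0059,0,0],[-0.00107,-0.0059,0,0],[-0.00107,-0.0059,0,0]]]'
python3 -m handwheel '[[[-0.0008,-0.0044,0,0],[-0.0008,-0.0044,0,0],[-0.0008,-0.0044,0,0],[-0.0008,-0.0044,0,0],[-0.0008,-0.0044,0,0],[-0.0008,-0.0044,0,0],[-0.0008,-0.0044,0,0],[-0.0008,-0.0044,0,0],[-0.0008,-0.0044,0,0],[-0.0008,-0.0044,0,0]]]'
python3 look.py;python3 look2.py
```

```text
time_s: 22.2
eef_pos: [0.4924, -0.0592, 0.0402]
orientation: [2.011, -2.413, -0.0]
force: [0.7, 2.4, -1.4]
width: 0.497
time_s: 23.45
eef_pos: [0.4846, -0.1031, 0.0403]
orientation: [2.011, -2.414, -0.0]
force: [0.2, 1.6, -1.0]
width: 0.497
t 23.45 tcp [ 0.4846 -0.1031  0.0403] rack [[76.  -7.1]] toolx-lane deg -0.1 F [ 0.2  1.6 -1. ] w 0.5
wrist [  108     0   259   298 58183] (array([ 482.5, -149.7]), array([114.5,  90.6]), 79.8) [[122.2  -0.8]]
scene (array([ 481.4, -163.3]), array([143.8,  93.1]), 80.2) [[135.8   0.6]] 804
t 23.6 tcp [ 0.4847 -0.1037  0.0405] rack [[76.5 -6.8]] toolx-lane deg -0.1 F [ 0.1 -0.2  0.3] w 0.5
86 carton [2062, -42.2, 79.3] near [463, -75.8, -60.9] mid [278, 63.8, 88.9]
101 carton [4881, -43.3, 42.0] near [504, -75.9, -60.8] mid [256, 63.9, 82.6]
116 carton [5386, -43.3, 42.0] near [542, -76.1, -61.1] mid [342, 64.1, 82.8]
131 carton [5939, -43.4, 42.0] near [578, -76.0, -61.0] mid [362, 64.0, 83.0]
146 carton [6547, -43.5, 42.0] near [626, -76.0, -61.1] mid [394, 64.0, 83.2]
161 carton [7325, -43.5, 42.0] near [666, -76.1, -61.1] mid [434, 63.9, 83.5]
176 carton [7108, -43.5, 42.0] near [722, -76.1, -61.1] mid [457, 63.9, 83.8]
191 carton None near [462, -76.1, -61.1] mid [293, 63.9, 84.1]
```

Now slow rows, watching the force for contact with the stop.

```bash
python3 -m handwheel '[[[-0.0002,-0.0012,0,0],[-0.0002,-0.0012,0,0],[-0.0002,-0.0012,0,0],[-0.0002,-0.0012,0,0],[-0.0002,-0.0012,0,0],[-0.0002,-0.0012,0,0],[-0.0002,-0.0012,0,0],[-0.0002,-0.0012,0,0],[0,0,0,0],[0,0,0,0]]]'
python3 -c "
from h import *
tcp()
im,d=snapshot('side'); cv2.imwrite('pics/d7.png',cv2.resize(im[110:230,210:350,::-1],None,fx=5,fy=5))"
```

```text
time_s: 24.85
eef_pos: [0.4832, -0.1126, 0.0405]
orientation: [-2.011, 2.414, -0.001]
force: [1.7, 5.0, 3.0]
width: 0.503
t 24.85 tcp [ 0.4832 -0.1126  0.0405] rack [[85.5 -6.7]] toolx-lane deg -0.1 F [1.7 5.  3. ] w 0.5
```

View pics/d7.png

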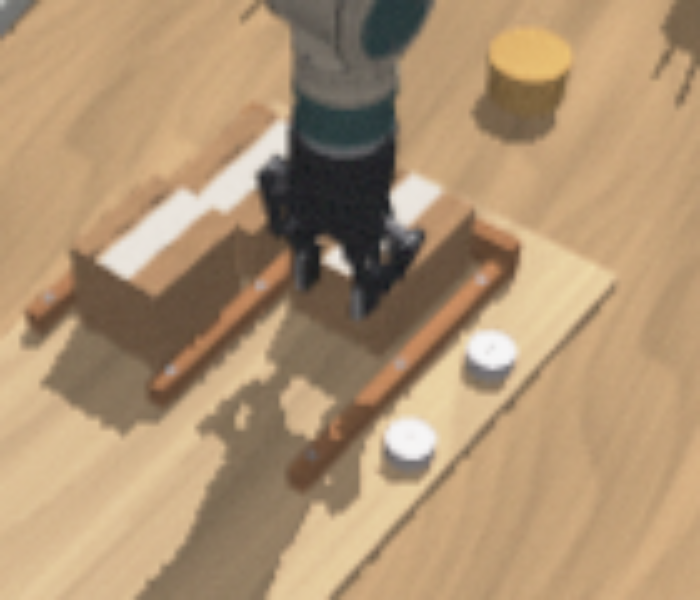

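The side view shows the carton's front at about (475,210), at or very near the stop. The force is still at sliding level, so I creep on.

```bash
for i in 1; do 
python3 -m handwheel '[[[-0.0001,-0.0007,0,0],[-0.0001,-0.0007,0,0],[-0.0001,-0.0007,0,0],[-0.0001,-0.0007,0,0],[-0.0001,-0.0007,0,0],[-0.0001,-0.0007,0,0],[0,0,0,0],[0,0,0,0],[0,0,0,0],[0,0,0,0]]]'; done; python3 look.py
```

```text
time_s: 26.15
eef_pos: [0.4826, -0.1164, 0.0405]
orientation: [-2.011, 2.413, 0.0]
force: [1.1, 5.8, 3.9]
width: 0.504
t 26.15 tcp [ 0.4826 -0.1164  0.0405] rack [[89.4 -6.6]] toolx-lane deg -0.1 F [1.1 5.8 3.9] w 0.5
wrist [  109     0   259   298 57890] (array([ 480.4, -163.2]), array([114.1,  90.4]), 79.6) [[135.9  -0.4]]
scene (array([ 479.9, -175.7]), array([142.4,  92.9]), 80.2) [[148.3   1.3]] 799
```

```bash
python3 -m handwheel '[[[-0.0001,-0.0007,0,0],[-0.0001,-0.0007,0,0],[-0.0001,-0.0007,0,0],[-0.0001,-0.0007,0,0],[-0.0001,-0.0007,0,0],[-0.0001,-0.0007,0,0],[0,0,0,0],[0,0,0,0],[0,0,0,0],[0,0,0,0]]]'; python3 look.py
```

```text
time_s: 27.5
eef_pos: [0.482, -0.1203, 0.0405]
orientation: [-2.011, 2.412, 0.001]
force: [0.5, 5.2, 4.9]
width: 0.502
t 27.5 tcp [ 0.482  -0.1203  0.0405] rack [[93.4 -6.5]] toolx-lane deg -0.1 F [0.5 5.2 4.9] w 0.5
wrist [  109     0   259   298 57897] (array([ 479.8, -167.1]), array([114.3,  90.3]), 79.7) [[139.8  -0.3]]
scene (array([ 479.3, -179.3]), array([144. ,  94.3]), 80.0) [[151.9   1.4]] 779
```

```bash
python3 -m handwheel '[[[-0.0001,-0.0007,0,0],[-0.0001,-0.0007,0,0],[-0.0001,-0.0007,0,0],[-0.0001,-0.0007,0,0],[-0.0001,-0.0007,0,0],[-0.0001,-0.0007,0,0],[0,0,0,0],[0,0,0,0],[0,0,0,0],[0,0,0,0]]]'; python3 look.py
python3 - <<'E'
from h import *
im,d=snapshot("scene");C=cloud("scene",d);q=w2r(C.reshape(-1,3)).reshape(d.shape+(2,));z=C[...,2]
for y in(-30,-10,10,30):
    a=abs(q[...,1]-y)<8; c=q[a&(z>.076)&(z<.09)&(q[...,0]<230)][:,0]; s=q[a&(z>.041)&(z<.05)&(q[...,0]>190)&(q[...,0]<260)][:,0]
    print(y,"carton xmax",c.max().round(1) if len(c) else None,"stop top",(s.min().round(1),s.max().round(1),len(s)) if len(s) else None)
E
```

```text
time_s: 28.85
eef_pos: [0.4821, -0.1202, 0.0406]
orientation: [-2.007, 2.405, 0.011]
force: [3.1, 16.2, 6.9]
width: 0.501
t 28.85 tcp [ 0.4821 -0.1202  0.0406] rack [[93.2 -6.4]] toolx-lane deg 0.0 F [ 3.1 16.2  6.9] w 0.5
wrist [  108     0   261   298 58332] (array([ 479.6, -167.2]), array([113.9,  90.4]), 79.9) [[139.9  -0.5]]
scene (array([ 477. , -190.7]), array([120.3,  95. ]), 80.2) [[163.5   1.2]] 751
-30 carton xmax 222.6 stop top None
-10 carton xmax 224.0 stop top None
10 carton xmax 223.6 stop top None
30 carton xmax 223.3 stop top (np.float64(230.0), np.float64(239.3), 4)
```

The force rose to 16 N with no further motion, so the carton is home against the stop. I back off straight along the lane, then rise and move clear.

```bash
python3 -m handwheel '[[[0.0005,0.003,0,0],[0.0005,0.003,0,0],[0.0009,0.0049,0,0],[0.0009,0.0049,0,0],[0.0018,0.0098,0,0],[0.0018,0.0098,0,0],[0,0,0.03,0],[0,0,0.04,0],[0,0,0.05,0],[0,0,0.05,0]]]'
python3 -m handwheel '[[[0.004,0.02,0,0],[0.004,0.02,0,0],[0.004,0.02,0,0],[0.004,0.02,0,0],[0.004,0.02,0,0],[0.004,0.02,0,0],[0.004,0.02,0,0],[0.004,0.02,0,0],[0,0,0,0],[0,0,0,0]]]'
python3 look.py
python3 - <<'E'
from h import *
im,d=snapshot("scene"); cv2.imwrite("pics/s8.png",cv2.resize(im[130:300,130:360,::-1],None,fx=3,fy=3))
E
```

```text
time_s: 30.25
eef_pos: [0.4873, -0.089, 0.2117]
orientation: [2.011, -2.413, -0.0]
force: [0.5, 0.1, 0.6]
width: 0.5
time_s: 31.5
eef_pos: [0.5194, 0.0704, 0.2102]
orientation: [2.011, -2.413, 0.0]
force: [-0.6, 0.0, 0.4]
width: 0.503
t 31.5 tcp [0.5194 0.0704 0.2102] rack [[-100.9   -3.9]] toolx-lane deg -0.1 F [-0.6  0.   0.4] w 0.5
wrist [121   0  41  82 492] (array([587.6, -51.5]), array([74.1, 31.1]), 49.7) [[ 6.8 85.1]]
scene (array([ 477.7, -190.2]), array([121.1,  92.9]), 80.1) [[162.9   1.8]] 983
```

View pics/s8.png

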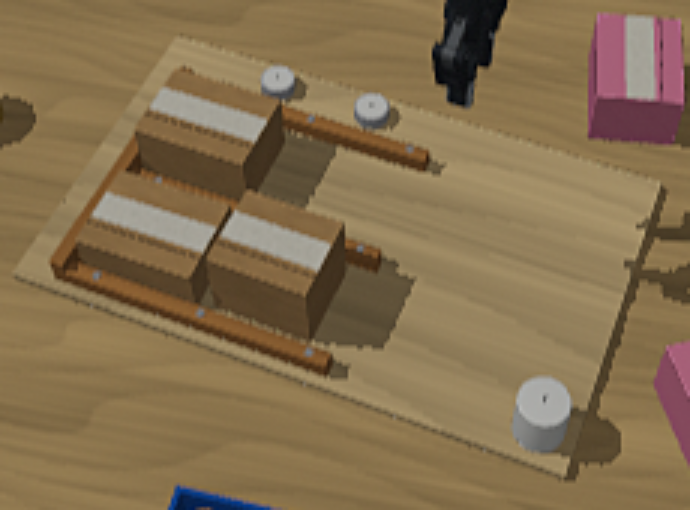

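The s8 view shows the carton at about (205,135), seated against the stop. It stands square at 80.1° against the lane's 79.7°. The bystanders are unmoved and the hand is clear, so I hand in.

```bash
python3 -c "
from bench import *
print(job_done())"
```

```text
the job is handed in; nothing more can be done
None
```

The carton is home against the stop, and I handed the job in at about 31.5 s of the 72 s allowed.

**What I did:** I nudged the carton straight on the apron, once from its far side and once from its near front side. Then I pushed its rear face down the lane with two fingers, and at the stop the wrist force rose to about 16 N in y with no further motion. I backed the hand off along the lane and raised it to 0.21 m.

**Last checks:**
- **Position:** the carton stands within about 0.5° of the lane and 1–2 mm off its centre line. In the last view it stands flat.
- **Rails:** in the wrist-camera readings taken along the lane, the gap to each rail stayed at 16 mm or more. The fingertips ran at about 40 mm height, above the 34 mm rail tops.
- **Everything else:** the objects on the rack look unmoved in the last picture. I did not check those further out on the table (spray can, pine cone, gold tin) at the end.

**What disagreed:**
- My first side push turned the carton only 3° instead of squaring it, so I needed the second nudge.
- The camera views differed by 2–5 mm on where the rack is. The final x read 163 mm against the nominal 160, and contact came about 4 mm later than I had worked out. I relied on the force rise and the wrist-camera gaps instead.

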